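# Prop the slumped mirror and block its foot with the clip magnet

### The arm

A 6-joint arm with a two-finger parallel gripper is mounted at the origin on the work surface. World frame = base frame: x ahead of the robot, y to its left, z up, the work surface at z = 0. Lengths are in m, angles in rad, forces in N, time in s.
With the tool pointing down it reaches from about 0.375 to 0.925 m from the base axis. Payload 5.7 kg.
Tool frame: the origin (TCP) lies midway between the tips of the shut fingers; the grasp point (between the pads) lies 19 mm behind it; z points along the fingers, x is the direction in which the jaws open and shut, and the axes are right-handed (so a half turn about z gives the same grasp; the last joint's range is limited). The gripper opens to 88 mm and grips with 3 to 60 N. Pads are 20 mm wide; open, the fingers measure 115 mm over their backs; the gripper's body (75 mm by 178 mm) begins 61 mm behind the grasp point.
Start: joints at [1.157, 0.359, 1.51, -0, 1.272, -0.115], TCP at [0.177, 0.573, 0.223] pointing down, gripper open.
Joint ranges: [-2.97, 2.97], [-1.01, 2.36], [0.21, 2.38], [-0.96, 4.11], [0.2, 2.71], [-2.98, 2.98]. Speed limits (rad/s): [2.39, 2.39, 3.14, 3.14, 3.14, 3.14].

### API

Orientations are given as a unit quaternion [x, y, z, w].
In Python, from bench import move_ptp, servo_line, goto_joints, move_gripper, sleep, inverse_kinematics, capture, PlanningError, close_job, spot_in, silhouettes, current_clock, current_joint_pos, current_qvel, current_joint_torque, current_position, current_orientation, current_force, current_torque, current_finger_gap gives the robot as it stands. Calls block until the motion is done:
- move_ptp(position, orientation): joint-space move of the TCP to a pose.
- servo_line(position, orientation=None, rate=0.15, contact_N=None): straight line of the TCP; orientation=None keeps the orientation; rate is the mean speed in m/s. With contact_N (N) it stops when the force on the tool has changed by that much, and returns True; else False.
- goto_joints(angles): joint-space move.
- move_gripper(opening): finger opening in m; the grip force is fixed at half the most; returns when the fingers have stopped.
- sleep(seconds).
- inverse_kinematics(position, orientation): joint angles nearest the present ones, or None.
- capture(name): name is "scene" or "side" or "wrist"; returns a dict with "image" (400x640x3 uint8, blue, green, red), "range_z" (400x640 float32, m along the optical axis (not along the pixel's ray), 0 where there is no reading), "intrinsics" (3x3 intrinsics, pixels), "R" (3x3) and "t" (3): a world point X has camera coordinates R X + t. Camera axes: x right, y down, z forward; pixel columns grow to the right and rows downward; lengths in m; the calibration is good to about 2 mm. A picture is of the moment at which its call begins.
A pose or a line that the arm cannot do raises PlanningError and nothing moves.
- close_job(): hands the job in, once; it reports no verdict.
Trained networks look in the newest picture that a camera, given by its name, has taken for a name from the list of things; names that differ only in an ending like _2 or _b are one class to them, and where a whole thing is asked for, a point or a joint stands for the part that bears it (a point fixed in the world has none). Each returns a list of dicts, best first, with "conf" (0 to 1); they miss things now and then, are a little off and sometimes report something else, mostly with a low value. They report only what shows in the picture. A call takes as long as a camera call. They do not tell look-alikes from the thing itself.
- spot_in(camera, query): "xy" ([column, row] in pixels, amid what is visible of it).
- silhouettes(camera, query): "region" (400x640 bool, what is visible of it) and "xy" ([column, row] in pixels, amid what is visible of it).
Readings, each from a call of its own:
- current_clock(): time.
- current_joint_pos(): joint angles.
- current_qvel(): joint speeds.
- current_joint_torque(): joint torques, N m.
- current_position(): TCP position.
- current_orientation(): TCP orientation.
- current_force(): force on the tool from outside, world axes, zero at the start.
- current_torque(): the same for the moment, N m.
- current_finger_gap(): finger opening in m.
Only numpy, scipy, OpenCV 4.12 (cv2) and the standard library are available. Lean on these libraries where they do the work, as an engineer would, in place of code of your own. Each camera call takes 0.05 s, during which the arm holds its last target.

### The job

The little mirror has slid down its back panel onto the ledge. Prop it up again so that it leans squarely against the panel at about 70 degrees from the surface, its foot on the nightstand, with the steel clip magnet standing flat and square against the front of the middle of its foot as a stop (the clip can be used to push the foot in). Leave the other things on the nightstand where they are.

Things in the scene. Friction and masses are not known exactly. Their poses are not given: they have to be found in the camera images.
- panel: Fixed upright mint-green steel panel to the robot's left, 320 wide, 200 high, 10 thick. Origin: on the nightstand surface (z = 0) in the plane of its front face, mid-width. x points level into the panel (points in front have negative x), y along its width, z up. Foot plate and gussets are behind it only.
- panel_ledge (a point): Middle of the top front edge of the ledge on the panel's front: 300 long, 12 deep, top 75 above the surface. The mirror's top rail lies on it at the start, 0 to 3 off the panel face, the mirror sloping about 27 degrees from the surface, square to the panel.
- mirror: Loose wood-framed mirror, flat board 130 wide, 180 tall, 0.3 kg; foot and top are round rails 14 in diameter, 166 between axes; board 5 thick (trims 10). Origin: on the foot rail's axis, mid-width, 7 above the surface. z runs from foot to top, y along the rails, x out of its back to the panel. Slippery rails: pushing the foot in (up to about 6 N) slides the top up the panel; unblocked it may slip.
- mirror_top (a point): Middle of the top rail's axis, 166 from the mirror's origin along its z; 7 in front of the panel face when touching. The foot axis is then 7 + 166 cos(slope) in front of the panel face.
- clip: Loose steel clip magnet: block 40 deep (x), 64 long (y), 28 high with flat upright faces, 0.5 kg; two thin wings 30 long at mid-length rise to 46, within the depth. Origin: centre of underside, z up. Same either way round. Can be gripped from above across its 64 length. Stays put by weight and friction (slides at about 3 N), no magnetic pull; lifts freely.
- clip_mid (a point): Point on the clip's vertical axis, 7 above its underside, level with the mirror's foot axis.
- organizer: Bystander: white AM-PM pill organizer, 64 by 168 by 26 high. Origin: centre of its underside.
- crusher: Bystander: red plastic pill crusher with twist top, 48 across, 62 high. Origin: centre of its underside.
- tumbler: Bystander: glass tumbler, 70 across at the rim, 90 high. Origin: centre of its underside.
- tin: Bystander: small closed aluminium tin, 58 by 82 by 23 high. Origin: centre of its underside.
There are look-alikes about, which are no part of the job. Of the things shaped like the clip, the steel one is meant. Leave any pink look-alike of the mirror alone.

How it is judged:
By the outcome, as a careful person would: the job done as asked, in the order asked, and still so for the second after the job is handed in, with the robot touching nothing.
It also fails if it takes over 42 s, if anything falls off the work surface, if the arm or the gripper's body presses on something with over 40 N, if the wrist force passes 120 N, or if a joint passes its speed limit or range.

## Working session

There is one attempt and no reset: what is moved stays moved. The work goes in short steps, each a Python script; the robot and the scene stay as the last script left them, time stands still between calls to the robot, and variables do not carry over. Pictures are saved under pics/ and viewed, and the job is handed in when it is done.

```bash
ls; mkdir -p pics; python3 - <<'E'
from bench import *
import cv2, pickle
d={}
for n in ["scene","side","wrist"]:
    c=capture(n); d[n]=c; cv2.imwrite(f"pics/{n}0.png",c["image"])
    for q in ["clip","mirror","panel"]:
        print(n,q,[(round(s["conf"],2),[int(v) for v in s["xy"]]) for s in spot_in(n,q)])
pickle.dump(d,open("d0.pkl","wb"))
print(current_clock())
E
```

```text
pics
scene clip [(0.93, [297, 253]), (0.81, [279, 215])]
scene mirror [(0.92, [366, 170]), (0.61, [272, 167])]
scene panel [(0.61, [407, 148])]
side clip [(0.97, [299, 181]), (0.57, [341, 205])]
side mirror [(0.91, [410, 272]), (0.85, [282, 296])]
side panel [(0.69, [232, 337])]
wrist clip []
wrist mirror []
wrist panel [(0.8, [202, 380])]
0.6
```

View pics/scene0.png

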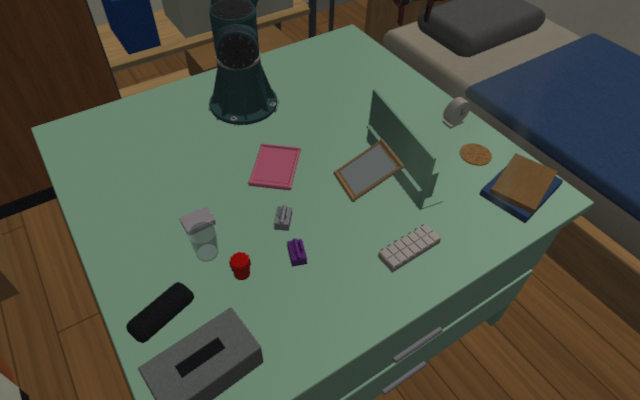

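View pics/side0.png

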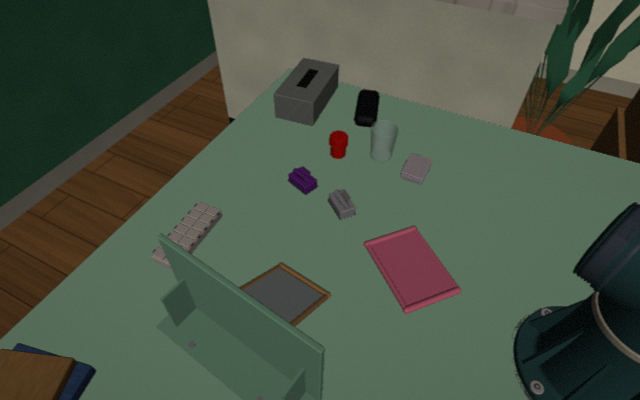

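```bash
python3 - <<'E'
import cv2,pickle,numpy as np
d=pickle.load(open("d0.pkl","rb"))
a=cv2.resize(d["scene"]["image"][185:285,230:360],(780,600),interpolation=cv2.INTER_CUBIC)
cv2.imwrite("pics/crop_sc.png",a)
a=cv2.resize(d["side"]["image"][150:240,250:390],(784,504),interpolation=cv2.INTER_CUBIC)
cv2.imwrite("pics/crop_si.png",a)
E
```

```text
(no output)
```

View pics/crop_sc.png

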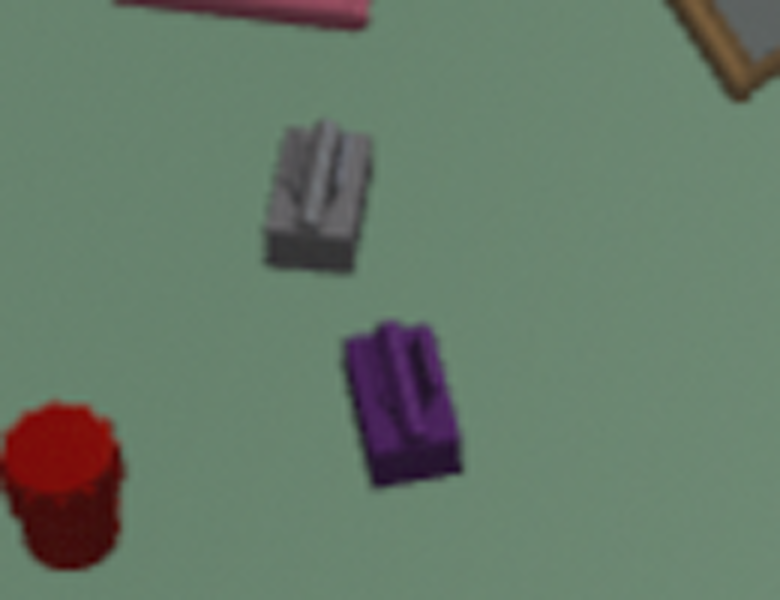

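View pics/crop_si.png

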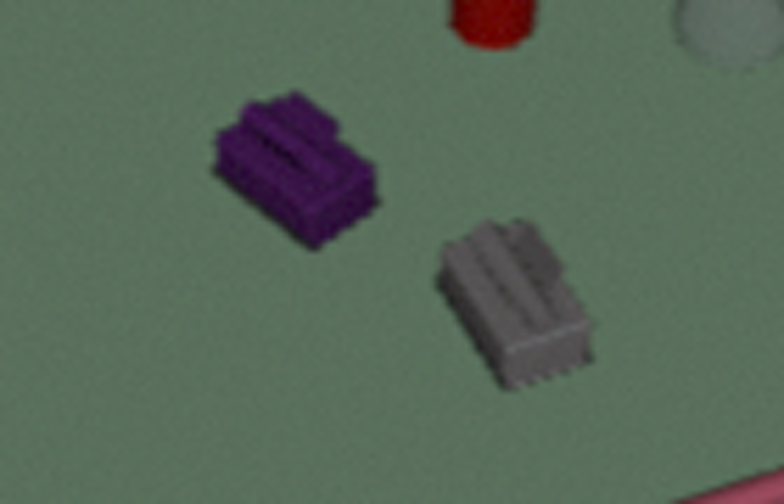

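Clip-shaped things: a grey one at scene (283,217) / side (342,205), and a purple one at scene (297,253) / side (302,181). The crops show that the first is bare steel grey, so that is the one meant. Mirror-shaped things: the wood-framed one at scene (366,170) leaning on the ledge is the job. The pink one at (274,167) lies flat and is left alone.

```bash
cat > h.py <<'E'
import numpy as np, cv2
def cloud(c):
    K=np.array(c["intrinsics"]);R=np.array(c["R"]);t=np.array(c["t"]);z=c["range_z"]
    v,u=np.mgrid[0:400,0:640]
    P=np.stack([(u-K[0,2])/K[0,0]*z,(v-K[1,2])/K[1,1]*z,z],-1)
    W=(P-t)@R   # R^T (P-t)
    W[z<=0]=np.nan
    return W
E
python3 - <<'E'
import pickle,numpy as np,cv2
from h import *
d=pickle.load(open("d0.pkl","rb"))
for n in ["scene","side"]:
    W=cloud(d[n]); pts=dict(scene=dict(clip=(283,217),mir=(366,170),panel=(405,145),tab=(330,280),tin=(198,220),crush=(240,262),org=(410,247),pink=(275,167)),side=dict(clip=(342,205),mir=(285,296),tab=(250,200)))[n]
    for k,(u,v) in pts.items():
        print(n,k,np.nanmedian(W[v-1:v+2,u-1:u+2].reshape(-1,3),0).round(4))
    cc=-np.array(d[n]["R"]).T@d[n]["t"];print("cam",cc.round(3))
    # clip top extents
    u,v=pts["clip"]
    sub=W[v-30:v+30,u-30:u+30].reshape(-1,3); 
    c0=np.nanmedian(W[v-3:v+4,u-3:u+4].reshape(-1,3),0)
    m=(np.abs(sub[:,2]-.028)<.006)&(np.linalg.norm(sub[:,:2]-c0[:2],axis=1)<.06)
    p=sub[m][:,:2].astype(np.float32); print("clip top",m.sum(),cv2.minAreaRect(p))
    m=(sub[:,2]>.012)&(np.linalg.norm(sub[:,:2]-c0[:2],axis=1)<.055)
    print("clip all",m.sum(),cv2.minAreaRect(sub[m][:,:2].astype(np.float32)))
# panel front
for n in ["scene","side"]:
    W=cloud(d[n]).reshape(-1,3)
    m=(W[:,2]>.1)&(W[:,2]<.21)&(W[:,1]>.3)&(W[:,0]>-.1)&(W[:,0]<.7)&(W[:,1]<1)
    p=W[m][:,:2].astype(np.float32); print(n,"panel",m.sum(),p.min(0),p.max(0),cv2.minAreaRect(p))
E
```

```text
scene clip [ 0.543  -0.1563  0.036 ]
scene mir [0.5285 0.1315 0.0466]
scene panel [0.5814 0.2127 0.1496]
scene tab [ 7.552e-01 -1.462e-01  5.000e-04]
scene tin [ 0.4223 -0.3498  0.0238]
scene crush [ 0.6279 -0.3238  0.0633]
scene org [0.7964 0.0738 0.0269]
scene pink [ 0.3447 -0.0686  0.0118]
cam [ 1.253 -0.53   1.022]
clip top 172 ((0.5300859212875366, -0.15149539709091187), (0.03931984305381775, 0.0643019899725914), 51.2699089050293)
clip all 328 ((0.5297014117240906, -0.15116097033023834), (0.03935912624001503, 0.06810508668422699), 51.188392639160156)
side clip [ 0.5211 -0.1346  0.0315]
side mir [0.5164 0.1309 0.0444]
side tab [ 7.322e-01 -7.480e-02 -4.000e-04]
cam [0.297 0.449 0.718]
clip top 261 ((0.5293651223182678, -0.14845669269561768), (0.04008292779326439, 0.06487540900707245), 50.763710021972656)
clip all 484 ((0.5295267701148987, -0.14836105704307556), (0.040078405290842056, 0.06491988152265549), 51.163490295410156)Traceback (most recent call last):
  File "<stdin>", line 21, in <module>
    return umr_minimum(a, axis, None, out, keepdims, initial, where)
ValueError: zero-size array to reduction operation minimum which has no identity
```

```bash
python3 - <<'E'
import pickle,numpy as np,cv2
from h import *
d=pickle.load(open("d0.pkl","rb"))
for n in ["scene","side"]:
    W=cloud(d[n]).reshape(-1,3)
    box=(W[:,0]>.3)&(W[:,0]<.85)&(W[:,1]>.05)&(W[:,1]<.5)
    m=box&(W[:,2]>.1)&(W[:,2]<.21)
    p=W[m]; r=cv2.minAreaRect(p[:,:2].astype(np.float32)); print(n,"panel",m.sum(),r, "top",p[:,2].max())
    # plane fit ransac via line fit in xy
    l=cv2.fitLine(p[:,:2].astype(np.float32),cv2.DIST_HUBER,0,.001,.001).ravel(); print("line ang",np.degrees(np.arctan2(l[1],l[0])),l[2:])
    # front face frame from scene line
    ang=np.arctan2(l[1],l[0]); nrm=np.array([-np.sin(ang),np.cos(ang)])
    q=(p[:,:2]-l[2:])@nrm; print(np.percentile(q,[1,5,25,50,75,95,99]).round(4)," z>",)
    # mirror: points in front
    m=box&(W[:,2]>.006)&(W[:,2]<.1)
    p=W[m]; q=(p[:,:2]-l[2:])@nrm; s=(p[:,:2]-l[2:])@np.array([l[0],l[1]])
    k=(np.abs(s)<.13)&(np.abs(q)<.25)
    import collections
    print("q range",q[k].min(),q[k].max())
E
python3 - <<'E'
import cv2,pickle,numpy as np
d=pickle.load(open("d0.pkl","rb"))
cv2.imwrite("pics/c2.png",cv2.resize(d["scene"]["image"][80:220,310:460],(750,700))[:600])
cv2.imwrite("pics/c3.png",cv2.resize(d["side"]["image"][220:400,150:350],(660,594)))
E
```

```text
scene panel 2305 ((0.5461562871932983, 0.24641771614551544), (0.06295333057641983, 0.3220565915107727), 81.17433166503906) top 0.20552951834553052
line ang -8.768674 [0.5533856  0.21794626]
[-0.0034 -0.0025 -0.0012 -0.0002  0.0009  0.0059  0.0102]  z>
q range -0.17191096914939313 0.24982415865338817
side panel 5600 ((0.5470706224441528, 0.2491922825574875), (0.05936942249536514, 0.32204195857048035), 81.07223510742188) top 0.20215084552678986
line ang -8.888444 [0.5244825  0.23316254]
[-0.0091 -0.0074 -0.0006 -0.0001  0.0002  0.0008  0.0391]  z>
q range -0.1740037169915945 0.07032295561492947
```

View pics/c2.png

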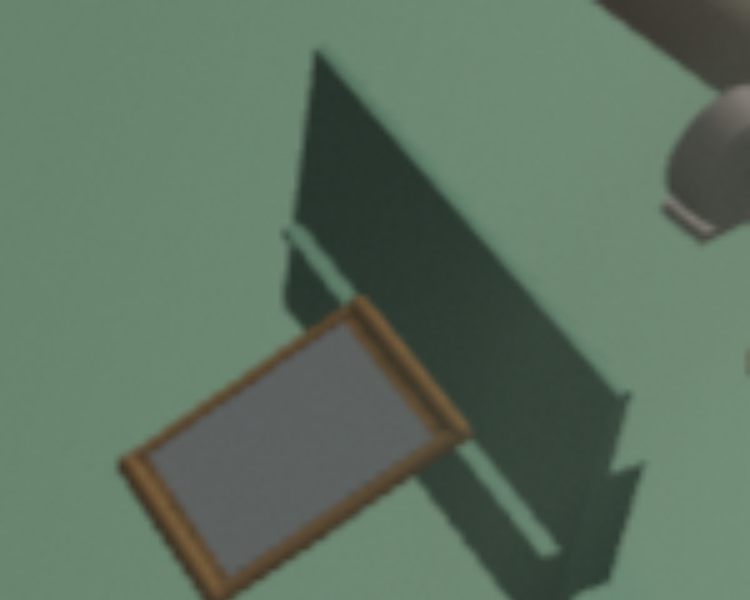

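```bash
cat >> h.py <<'E'
A=np.radians(-8.85); S=np.array([np.cos(A),np.sin(A)]); N=np.array([-np.sin(A),np.cos(A)]); D0=0.3007
# panel coords: s=along S, q=N.p-D0 (negative in front)
def toP(W): return np.stack([W[...,:2]@S, W[...,:2]@N-D0, W[...,2]],-1)
def toW(s,q): return S*s+N*(q+D0)
def mirror_fit(c,reg):
    P=toP(cloud(c)); p=P[reg&np.isfinite(P[...,0])]
    p=p[(p[:,1]<.0)&(p[:,1]>-.2)]
    return p
E
python3 - <<'E'
from bench import *
from h import *
import pickle
for n in ["scene","side"]:
    c=capture(n); rs=silhouettes(n,"mirror")
    print([(r["conf"],r["xy"]) for r in rs])
    P=toP(cloud(c))
    for r in rs:
        if (n=="scene" and r["xy"][0]<320) or (n=="side" and r["xy"][0]>350): continue
        g=cv2.erode(r["region"].astype(np.uint8),np.ones((2,2)))>0
        p=P[g&np.isfinite(P[...,0])]; 
        p=p[(p[:,1]<.005)&(p[:,1]>-.2)&(p[:,2]>.003)]
        print(n,len(p),p.min(0),p.max(0))
        print("rect",cv2.minAreaRect(p[:,:2].astype(np.float32)))
        for lo in (.02,.05):
            b=p[(p[:,2]>lo)&(p[:,2]<lo+.015)]; print(lo,b[:,0].min(),b[:,0].max(),np.median(b[:,1]))
        A_=np.c_[p[:,:2],np.ones(len(p))]; 
        f=np.linalg.lstsq(A_,p[:,2],rcond=None)[0]; print("plane",f)
    if n=="scene":
        m=(P[...,2]>.1)&(P[...,2]<.19)&(abs(P[...,1])<.01); s=P[m][:,0]; print("panel s ext",s.min(),s.max())
E
```

```text
[(0.86, [272.6, 167.7]), (0.79, [367.4, 170.8])]
scene 2080 [ 0.4371083  -0.16614838  0.00523792] [ 0.56508219 -0.00629464  0.09264961]
rect ((0.5008993744850159, -0.08625322580337524), (0.12753041088581085, 0.15974541008472443), 0.31704002618789673)
0.02 0.44006585116853775 0.5637918935794253 -0.1272511641891672
0.05 0.44029317078267705 0.5633908093245981 -0.06759630425693178
plane [-0.00120908  0.50405134  0.09232493]
panel s ext 0.3398503045404114 0.6631474467211416
[(0.82, [283.9, 293.7]), (0.77, [411.2, 272.3])]
side 2818 [ 0.4113103  -0.16082156  0.00632934] [0.55813146 0.00152983 0.19984932]
rect ((0.48480024933815, -0.07956613600254059), (0.1466200351715088, 0.1625172197818756), 0.12697255611419678)
0.02 0.4354536490082146 0.5580120390432525 -0.12400990887236923
0.05 0.43545467174630875 0.5566899628042027 -0.06475239904593055
plane [-0.00169764  0.50556636  0.09122538]
```

```bash
cat >> h.py <<'E'
from scipy.spatial.transform import Rotation as Rn
def down(phi):
    c,s=np.cos(phi),np.sin(phi)
    return Rn.from_matrix([[c,s,0],[s,-c,0],[0,0,-1]]).as_quat().tolist()
E
python3 - <<'E'
from bench import *
from h import *
import pickle
d=pickle.load(open("d0.pkl","rb"))
c=d["wrist"]; cc=-np.array(c["R"]).T@c["t"]
R=Rn.from_quat(current_orientation()).as_matrix(); print("cam in tool",R.T@(cc-np.array(current_position())), "toolx ang",np.degrees(np.arctan2(R[1,0],R[0,0])))
for n in ["scene","side"]:
    P=cloud(d[n]).reshape(-1,3)
    m=(P[:,2]>.012)&(P[:,2]<.06)&(np.linalg.norm(P[:,:2]-[.62,-.18],axis=1)<.06)&(np.linalg.norm(P[:,:2]-[.5297,-.15],axis=1)>.05)
    print(n,"purple",m.sum(),cv2.minAreaRect(P[m][:,:2].astype(np.float32)))
for a,p in [(-39,(.5296,-.1498)),(141,(.5296,-.1498)),(-8.85,toW(.4995,-.09)),(171.15,toW(.4995,-.09)),(-8.85,toW(.4995,-.21)),(171.15,toW(.4995,-.21))]:
    q=inverse_kinematics([p[0],p[1],.005],down(np.radians(a))); print(a,np.round(p,3),None if q is None else np.round(q,2))
E
```

```text
cam in tool [-0.00065518 -0.0814409  -0.16136883] toolx ang 72.87981501524803
scene purple 374 ((0.6460849046707153, -0.17854657769203186), (0.04039676487445831, 0.0656854435801506), 70.7007064819336)
side purple 445 ((0.6457898616790771, -0.17496341466903687), (0.04049907624721527, 0.06381028145551682), 72.09464263916016)
-39 [ 0.53 -0.15] [-0.4   0.57  1.82 -0.    0.75  0.28]
141 [ 0.53 -0.15] [-0.4   0.57  1.82 -0.    0.75 -2.86]
-8.85 [0.526 0.131] [ 0.12  0.57  1.83 -0.    0.74  0.27]
171.15 [0.526 0.131] [ 0.12  0.57  1.83 -0.    0.74 -2.87]
-8.85 [0.508 0.013] [-0.11  0.54  1.91 -0.    0.69  0.04]
171.15 [0.508 0.013] None
```

```bash
cat >> h.py <<'E'
TH=np.radians(25); TZ=0.0068
def tilt(phi): return (Rn.from_quat(down(phi))*Rn.from_euler('x',TH)).as_quat().tolist()
def tcp(xy,z,phi):  # TCP pose so grasp pt over xy; fwd = -tool y
    fwd=np.array([-np.sin(phi),np.cos(phi)])
    p=np.array(xy)+.019*np.sin(TH)*fwd*1.0
    return [float(p[0]),float(p[1]),float(z)]
E
python3 - <<'E'
from bench import *
from h import *
import pickle
d=pickle.load(open("d0.pkl","rb"))
W=cloud(d["scene"]); print(W[220:256:6,205].round(3).tolist())
ph=np.radians(-39.0); pt=A
for nm,xy,z,p in [("pre",(.5296,-.1498),.10,ph),("grasp",(.5296,-.1498),TZ,ph),("lift",(.5296,-.1498),.1,ph),("over",toW(.4995,-.2),.1,pt),("down",toW(.4995,-.2),TZ,pt),("end",toW(.4995,-.0908),TZ,pt)]:
    q=inverse_kinematics(tcp(xy,z,p),tilt(p)); print(nm,np.round(xy,4),None if q is None else np.round(q,2))
o=Rn.from_quat(tilt(pt)).as_matrix(); print(o.round(2))
E
```

```text
[[0.431, -0.334, 0.023], [0.49, -0.351, 0.073], [0.488, -0.355, 0.048], [0.49, -0.359, 0.028], [0.546, -0.375, 0.079], [0.542, -0.379, 0.052]]
pre [ 0.5296 -0.1498] [-0.69  0.44  1.87  0.56  0.92 -0.37]
grasp [ 0.5296 -0.1498] [-0.69  0.6   1.92  0.67  0.74 -0.54]
lift [ 0.5296 -0.1498] [-0.69  0.44  1.87  0.56  0.92 -0.37]
over [0.509  0.0227] [-0.4   0.43  1.89  0.51  1.   -0.56]
down [0.509  0.0227] [-0.4   0.59  1.94  0.6   0.81 -0.71]
end [0.5258 0.1306] [-0.18  0.6   1.94  0.68  0.74 -0.56]
[[ 0.99 -0.14  0.07]
 [-0.15 -0.9   0.42]
 [ 0.   -0.42 -0.91]]
```

```bash
python3 - <<'E'
from bench import *
from h import *
ph=np.radians(-39.0); xy=(.5296,-.1498)
p=current_position()
servo_line([p[0],p[1],.36],rate=.3)
move_ptp(tcp(xy,.30,ph),tilt(ph))
servo_line(tcp(xy,.09,ph),rate=.3)
c=capture("wrist"); cv2.imwrite("pics/w1.png",c["image"])
r=silhouettes("wrist","clip"); print([(x["conf"],x["xy"]) for x in r])
W=cloud(c); 
m=(W[...,2]>.012)&(W[...,2]<.06)&(np.linalg.norm(W[...,:2]-np.array(xy),axis=-1)<.06)
print(cv2.minAreaRect(W[m][:,:2].astype(np.float32)),m.sum(),current_clock(),current_position())
E
```

```text
[(0.82, [444.7, 195.5]), (0.62, [317.8, 258.6])]
((0.5274666547775269, -0.15078213810920715), (0.03976691886782646, 0.06392300128936768), 50.964820861816406) 4011 5.2 [ 0.53596266 -0.14437171  0.09176746]
```

View pics/w1.png

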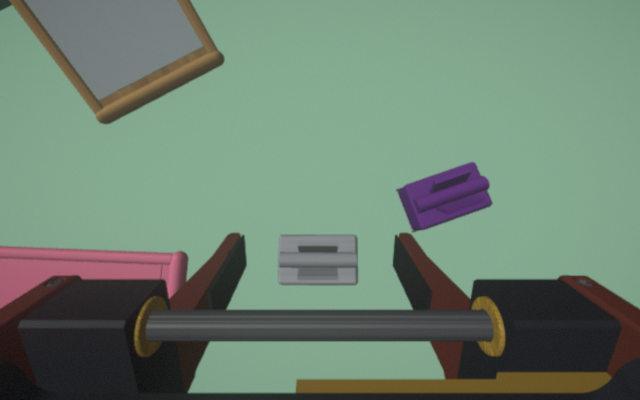

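The steel-grey clip sits at wrist (318,259), centred between the fingers and square to the jaws. The purple one at (445,195) is clear of them. Next: grip, lift, carry.

```bash
python3 - <<'E'
from bench import *
from h import *
ph=np.radians(-39.0); xy=(.5284,-.1504)
print(servo_line(tcp(xy,TZ,ph),rate=.08,contact_N=8))
print(current_position(),current_force())
move_gripper(.05)
print("gap",current_finger_gap(),current_force())
servo_line(tcp(xy,.07,ph),rate=.2)
print("gap",current_finger_gap(),current_force())
servo_line(tcp(toW(.4995,-.215),.07,A),tilt(A),rate=.2)
c=capture("wrist"); cv2.imwrite("pics/w2.png",c["image"]); r=silhouettes("wrist","mirror"); print([(x["conf"],x["xy"]) for x in r])
P=toP(cloud(c)); np.save("P2.npy",P)
m=(abs(P[...,0]-.5)<.1)&(P[...,1]>-.18)&(P[...,1]<-.03)&(P[...,2]>.006)&(P[...,2]<.07)
p=P[m]; print(m.sum(),p.min(0),p.max(0),cv2.minAreaRect(p[:,:2].astype(np.float32)))
b=p[(p[:,2]<.03)]; print(b[:,0].min(),b[:,0].max())
f=b[b[:,1]<-.15]; print("front L/R", [np.percentile(f[(f[:,0]>a)&(f[:,0]<a+.03),1],2) for a in (.44,.47,.5,.53)])
print(current_clock(),current_position())
E
```

```text
False
[ 0.53378047 -0.14438869  0.00720823] [-0.34771261 -0.18533261 -0.60689451]
gap 0.0637487332575499 [-1.69543951 -1.14530615  3.82074268]
gap 0.06391621522182785 [-0.18836848  0.22244414 -5.43877665]
[(0.81, [91.0, 284.0]), (0.66, [316.3, 92.0])]
33114 [ 0.43226097 -0.16507646  0.00625511] [ 0.56116883 -0.04133534  0.06999612] ((0.4967879056930542, -0.10321182012557983), (0.12363241612911224, 0.12891043722629547), 89.92393493652344)
0.43226096554154514 0.5611688251714609
front L/R [np.float64(-0.16472607922106589), np.float64(-0.16473682632297154), np.float64(-0.1647987848372814), np.float64(-0.16482240492769692)]
8.4167 [0.50834323 0.01466988 0.06985914]
```

View pics/w2.png

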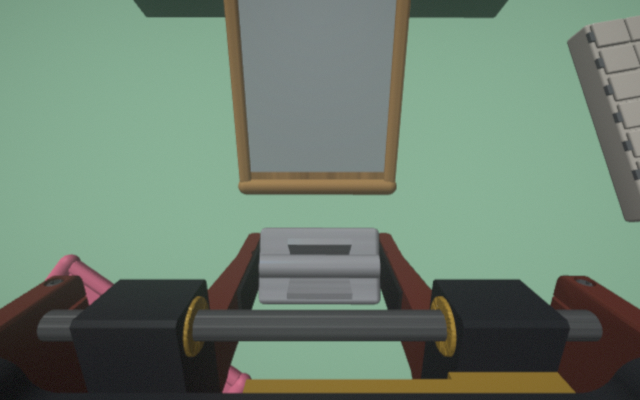

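Wrist view: the clip is held square at (319,265), and the mirror foot runs level from (239,187) to (396,187), with its middle near 317.5. Now I compare the two middles in this same view.

```bash
python3 - <<'E'
import numpy as np,cv2
P=np.load("P2.npy")
b=P[228:303,250:390].reshape(-1,3); 
for lo,hi in((.085,.1),(.07,.085),(.1,.13)):
    m=(b[:,2]>lo)&(b[:,2]<hi); 
    if m.sum()>50:
        # limit to clip columns
        print(lo,m.sum(),np.percentile(b[m],[1,99],axis=0).round(4).tolist())
g=P[232:240,245:395,:]
print(g[4,::8].round(4).tolist())
E
```

```text
0.085 7959 [[0.4654, -0.2339, 0.0869], [0.5325, -0.1959, 0.0994]]
0.07 194 [[0.4593, -0.2045, 0.0737], [0.5385, -0.1981, 0.0849]]
0.1 2099 [[0.4664, -0.2301, 0.1001], [0.5314, -0.2019, 0.1089]]
[[0.4372, -0.1984, -0.001], [0.4614, -0.2, 0.079], [0.4678, -0.2002, 0.0885], [0.4723, -0.2002, 0.09], [0.4764, -0.2002, 0.089], [0.4807, -0.2002, 0.0898], [0.4849, -0.2002, 0.0896], [0.4892, -0.2002, 0.0898], [0.4934, -0.2002, 0.0885], [0.4976, -0.2002, 0.09], [0.5019, -0.2002, 0.0896], [0.5061, -0.2002, 0.0901], [0.5102, -0.2002, 0.0909], [0.5145, -0.2002, 0.0903], [0.5189, -0.2002, 0.0891], [0.523, -0.2002, 0.0899], [0.5273, -0.2002, 0.0894], [0.5338, -0.2, 0.0781], [0.5383, -0.2, 0.0784]]
```

```bash
python3 - <<'E'
from bench import *
from h import *
s=.4973
servo_line(tcp(toW(s,-.212),.03,A),tilt(A),rate=.15)
print(servo_line(tcp(toW(s,-.212),TZ+.0003,A),rate=.04,contact_N=15),current_force(),current_position())
for q in (-.15,-.12):
    print(servo_line(tcp(toW(s,q),TZ+.0003,A),rate=.05,contact_N=25),current_force(),current_position())
for n in ("scene","side","wrist"):
    c=capture(n); cv2.imwrite(f"pics/{n}3.png",c["image"])
print(current_clock(),current_finger_gap())
E
python3 -c "
import cv2,numpy as np
a=cv2.imread('pics/side3.png')[150:400,120:440];b=cv2.imread('pics/wrist3.png')
cv2.imwrite('pics/j3.png',np.vstack([cv2.resize(a,(480,300)),cv2.resize(b,(480,300))]))"
```

```text
True [ 0.27211629 -0.62219382  5.25748154] [0.50601509 0.01909948 0.00702296]
True [ 0.48430025 -0.31610288  1.34715426] [0.51245573 0.05008313 0.00709504]
True [-1.84162106 -2.68738     4.40944819] [0.51245736 0.05015789 0.00710735]
10.6167 0.06379679997448383
```

View pics/j3.png

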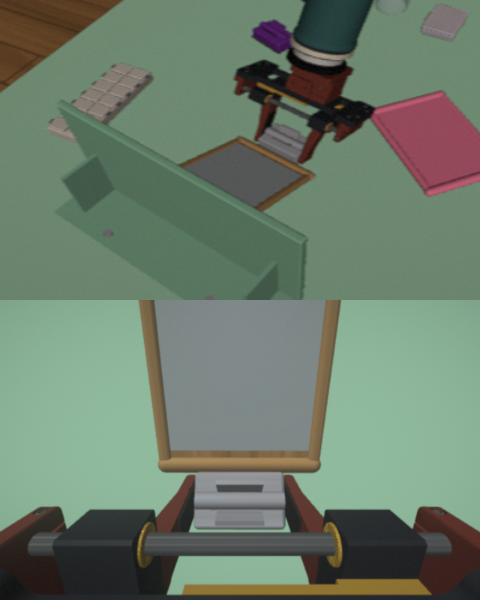

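```bash
python3 - <<'E'
from bench import *
from h import *
s=.4973
def q_now():
    p=np.array(current_position()); return p[:2]@N-D0-.019*np.sin(TH)
print(q_now(), current_force())
q=q_now()
servo_line(tcp(toW(s,q-.004),TZ+.0003,A),rate=.05); print(current_force(), current_position()[2])
servo_line(tcp(toW(s,q-.004),TZ+.001,A),rate=.02); print("raised",current_force(),current_position()[2])
for r in range(3):
    print(servo_line(tcp(toW(s,q+.006+.003*r),TZ+.001,A),rate=.02,contact_N=40),q_now(),current_force())
print(current_clock())
E
```

```text
-0.18037168429946332 [-0.45208458 -2.87629518  6.27931501]
[-1.41224425 -1.99060014  3.3117206 ] 0.0071237015890859845
raised [ 0.08019509 -0.14822242 -6.13547868] 0.007251798459496122
False -0.1761952838201109 [-0.92670984 -9.29598469 -5.85940343]
False -0.17301598060892234 [-0.26712122 -7.98267915 -5.97026745]
False -0.16963669072134033 [ 0.03745193 -6.21665953 -7.14290519]
12.3667
```

```bash
python3 - <<'E'
from bench import *
from h import *
s=.4973
def q_now():
    p=np.array(current_position()); return p[:2]@N-D0-.019*np.sin(TH)
for q in (-.16,-.14,-.12,-.105,-.093):
    print(servo_line(tcp(toW(s,q),TZ+.001,A),rate=.035,contact_N=40),q_now(),current_force())
for n in ("scene","side","wrist"):
    c=capture(n); cv2.imwrite(f"pics/{n}4.png",c["image"])
    P=toP(cloud(c))
    m=(abs(P[...,0]-.4973)<.06)&(P[...,1]>-.1)&(P[...,1]<-.012)&(P[...,2]>.06)&(P[...,2]<.15)
    p=P[m]
    if len(p)>50:
        f=np.linalg.lstsq(np.c_[p[:,0],p[:,2],np.ones(len(p))],p[:,1],rcond=None)[0]; print(n,len(p),f,"slope",np.degrees(np.arctan2(1,f[1])))
print(current_clock())
E
python3 -c "
import cv2,numpy as np
a=cv2.imread('pics/scene4.png')[80:280,280:540];b=cv2.imread('pics/wrist4.png')
cv2.imwrite('pics/j4.png',np.vstack([cv2.resize(a,(480,300)),cv2.resize(b,(480,300))]))"
```

```text
False -0.16032684739065348 [ 0.10049957 -3.06589218 -6.74251322]
False -0.1394152211810068 [ 0.49576574 -0.70322559 -6.55386262]
False -0.11949717131423218 [-0.48904625 -0.29440581 -6.40450203]
False -0.10452216155252311 [-0.83107094 -0.54025133 -5.9168598 ]
False -0.0925759769242705 [-0.14115526  0.1486722  -5.88178408]
scene 931 [ 0.00475642  0.36806615 -0.07463019] slope 69.79304683533364
side 419 [-0.03032797 -0.03688409 -0.07612136] slope 92.11234502660592
wrist 83173 [ 0.00548432  0.26254712 -0.07378275] slope 75.2891705225601
15.425
```

View pics/j4.png

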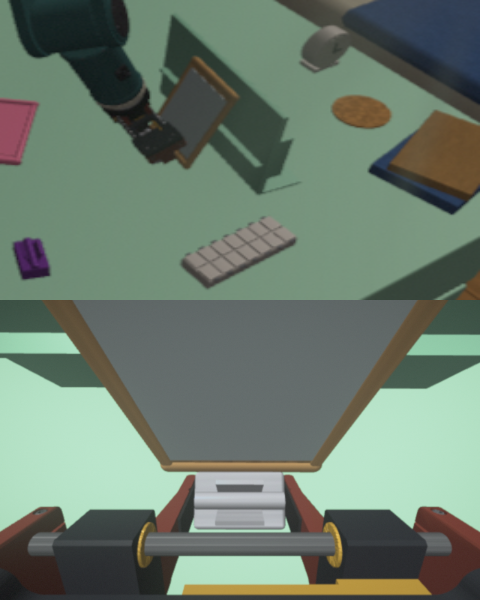

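```bash
cat >> h.py <<'E'
def mirror_slope(P,reg,verb=True):
    m=reg&np.isfinite(P[...,0])&(P[...,2]>.03)&(abs(P[...,0]-.4973)<.05)&(P[...,1]<-.01)&(P[...,1]>-.08)
    p=P[m]
    for _ in range(4):
        f=np.linalg.lstsq(np.c_[p[:,0]-.4973,p[:,2],np.ones(len(p))],p[:,1],rcond=None)[0]
        r=p@[0,1,0]-np.c_[p[:,0]-.4973,p[:,2],np.ones(len(p))]@f
        p=p[abs(r)<max(.003,2*r.std())]
    return len(p),f,np.degrees(np.arctan2(1,f[1])),r.std(),(p[:,2].min(),p[:,2].max())
E
python3 - <<'E'
from bench import *
from h import *
for n in ("scene","wrist"):
    c=capture(n); P=toP(cloud(c)); 
    for r in silhouettes(n,"mirror"):
        if n=="scene" and r["xy"][0]<320: continue
        print(n,r["conf"],r["xy"],mirror_slope(P,cv2.erode(r["region"].astype(np.uint8),np.ones((3,3)))>0))
P=toP(cloud(capture("wrist"))); b=P[240:300,230:400].reshape(-1,3)
for lo,hi in ((.022,.034),(.036,.05)):
    m=(b[:,2]>lo)&(b[:,2]<hi); print(lo,np.percentile(b[m],[1,99],axis=0).round(4).tolist())
E
```

```text
scene 0.66 [384.7, 149.8] (936, array([ 0.00108012,  0.37010435, -0.07231667]), np.float64(69.69026753131732), np.float64(0.0016882992615722618), (np.float64(0.030249689959114225), np.float64(0.1711183326980313)))
wrist 0.73 [323.2, 87.4] (63674, array([-0.00110634,  0.37986296, -0.07248533]), np.float64(69.20007017197491), np.float64(0.0005365614885351245), (np.float64(0.030002005835290224), np.float64(0.12722694248970579)))
  ret = _var(a, axis=axis, dtype=dtype, out=out, ddof=ddof,
  arrmean = um.true_divide(arrmean, div, out=arrmean,
  ret = ret.dtype.type(ret / rcount)
Traceback (most recent call last):
  File "h.py", line 34, in mirror_slope
    return len(p),f,np.degrees(np.arctan2(1,f[1])),r.std(),(p[:,2].min(),p[:,2].max())
                                                            ~~~~~~~~~~^^
ValueError: zero-size array to reduction operation minimum which has no identity
```

```bash
python3 - <<'E'
from bench import *
from h import *
s=.4973
def q_now():
    p=np.array(current_position()); return p[:2]@N-D0-.019*np.sin(TH)
print(servo_line(tcp(toW(s,-.0912),TZ+.001,A),rate=.02,contact_N=40),q_now(),current_force())
print(servo_line(tcp(toW(s,-.0911),TZ-.001,A),rate=.01,contact_N=5),q_now(),current_position()[2],current_force())
sleep(.2); print(current_force())
move_gripper(.08); print(current_finger_gap(),current_force())
z=Rn.from_quat(current_orientation()).as_matrix()[:,2]
p=np.array(current_position())-z*.09
servo_line(p.tolist(),rate=.12)
c=capture("wrist"); cv2.imwrite("pics/w5.png",c["image"]); P=toP(cloud(c)); np.save("P5.npy",P)
r=silhouettes("wrist","mirror"); print(r[0]["xy"],mirror_slope(P,cv2.erode(r[0]["region"].astype(np.uint8),np.ones((3,3)))>0))
r=silhouettes("wrist","clip")
g=P[r[0]["region"]&np.isfinite(P[...,0])]; t=g[(g[:,2]>.023)&(g[:,2]<.033)]
print(r[0]["xy"],cv2.minAreaRect(t[:,:2].astype(np.float32)), np.linalg.lstsq(np.c_[t[:,:2],np.ones(len(t))],t[:,2],rcond=None)[0])
m=(abs(P[...,0]-.5)<.1)&(P[...,1]>-.09)&(P[...,1]<-.04)&(P[...,2]>.004)&(P[...,2]<.02); f=P[m]
print("foot s",f[:,0].min(),f[:,0].max(),[np.percentile(f[abs(f[:,0]-a)<.008,1],3) for a in (.445,.455,.54,.55)])
print(current_clock())
E
```

```text
False -0.09122927075571372 [ 0.28526114 -1.20126309 -6.86064158]
True -0.09127584857759027 0.007099456278247866 [-1.52256517 -1.67603842  4.85331961]
[-1.38210448 -1.77702417  5.76535581]
0.07991000736605448 [ 0.22342461  0.76542754 -0.14676362]
[324.8, 77.7] (30749, array([-0.00065003,  0.3742212 , -0.07172634]), np.float64(69.48308561981425), np.float64(0.0005948897930602308), (np.float64(0.03000825485634682), np.float64(0.15315912648040925)))
[322.3, 211.8] ((0.496715784072876, -0.09244243800640106), (0.06356125324964523, 0.04004884883761406), 0.12419966608285904) [-0.0052943   0.00480672  0.03082275]
foot s 0.43315867990991785 0.5617904813375711 [np.float64(-0.07228005891573303), np.float64(-0.07228404553807742), np.float64(-0.07227127742531322), np.float64(-0.07218830287820259)]
17.8167
```

View pics/w5.png

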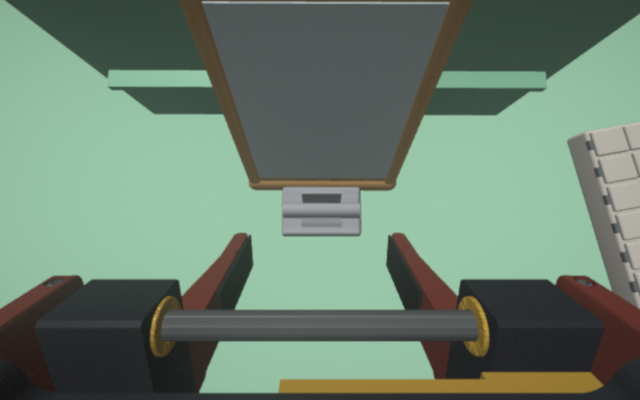

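The clip sits at wrist (322,212), flat, with its front face on the middle of the foot (250–396,185). I move clear and check the whole scene once more.

```bash
python3 - <<'E'
from bench import *
from h import *
import pickle
p=np.array(current_position()); n3=np.append(-N*.08,0.12)
servo_line((p+n3).tolist(),rate=.2)
d=pickle.load(open("d0.pkl","rb"))
for n in ("scene","side"):
    c=capture(n); cv2.imwrite(f"pics/{n}6.png",c["image"])
    for q in ("organizer","crusher","tumbler","tin","clip"):
        r=spot_in(n,q); print(n,q,[(round(x["conf"],2),np.round(x["xy"]).tolist()) for x in r[:2]])
    P=toP(cloud(c))
    for r in silhouettes(n,"mirror"):
        if n=="scene" and r["xy"][0]>320: print(mirror_slope(P,cv2.erode(r["region"].astype(np.uint8),np.ones((3,3)))>0))
a=np.hstack([cv2.resize(cv2.imread(f"pics/{n}6.png"),(400,250)) for n in("scene","side")])
b=np.hstack([cv2.resize(d[n]["image"],(400,250)) for n in("scene","side")])
cv2.imwrite("pics/j6.png",np.vstack([a,b])); print(current_clock())
E
```

```text
scene organizer [(0.73, [409.0, 248.0])]
scene crusher [(0.83, [240.0, 264.0]), (0.46, [409.0, 159.0])]
scene tumbler [(0.59, [206.0, 239.0]), (0.21, [197.0, 218.0])]
scene tin [(0.63, [197.0, 215.0])]
scene clip [(0.89, [362.0, 176.0]), (0.64, [385.0, 153.0])]
(1047, array([-0.0016913 ,  0.36352615, -0.07163432]), np.float64(70.02247078411067), np.float64(0.0015831436861347473), (np.float64(0.030129181003916677), np.float64(0.17199673579103178)))
side organizer []
side crusher [(0.58, [339.0, 151.0])]
side tumbler [(0.9, [386.0, 132.0]), (0.33, [284.0, 301.0])]
side tin [(0.64, [416.0, 168.0]), (0.24, [386.0, 132.0])]
side clip [(0.97, [282.0, 302.0]), (0.6, [306.0, 182.0])]
19.3833
```

View pics/j6.png

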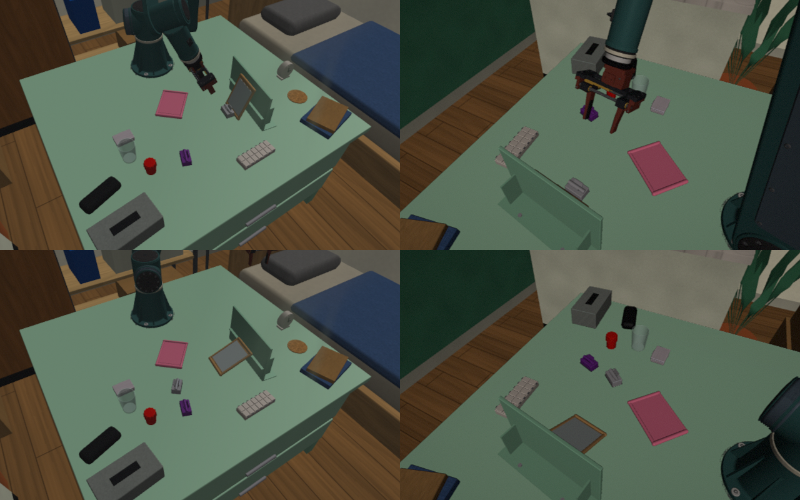

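In these pictures (new above, old below) the mirror is up against the panel with the steel clip at its foot, and everything else is where it was. I hand in now.

```bash
python3 -c "
from bench import *
close_job()"
```

```text
the job is handed in; nothing more can be done
```

The mirror is propped up again and leans squarely against the panel at about 70°. The steel clip stands flat against the front of the middle of its foot. I gripped the clip across its length with the tool tilted 25°, to keep the wrist camera clear of the panel. Then I used it to push the foot in, set it down, let go and moved away; the last clock reading before hand-in was 19.4 s.

**Last checks:**
- **Slope:** it measured 69.5° in the wrist view and 70.0° in the scene view, with the mirror square to the panel within about 0.1°.
- **Clip:** its face is on the foot within measurement error, it is about 1 mm off the middle of the foot, its yaw is off by about 0.1°, and it stands flat.
- **Other things:** the organizer, crusher, tumbler, tin, purple clip and pink mirror are where they were in the scene picture. The network did not find the organizer in the last side view, though it shows there in the picture.

**Disagreements:**
- The first push stopped early, twice, at the 25 N contact limit while the clip was pressing on the surface. I lifted it slightly and the push then went through at 9 N or less.
- The cameras differed by 2–4 mm on where the mirror's middle lies. I aligned the clip by the wrist view, where both could be seen together.

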